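# Feel which sealed instrument box is packed and load it into the steriliser tray

## Robot

A 7-joint arm with a two-finger parallel gripper is mounted at the origin on a cart in front of the work surface, level with it; the furniture and walls round the work are solid. World frame = base frame: x ahead of the robot, y to its left, z up, the work surface at z = 0. Lengths are in m, angles in rad, forces in N, time in s.
With the tool pointing down it reaches from about 0.4 to 0.85 m from the base axis. Payload 10.4 kg.
Tool frame: the origin (TCP) lies between the finger pads; the fingertips stand 17 mm ahead of it and the grasp point (between the pads) lies 2 mm behind it; z points along the fingers, y is the line along which they close (so a half turn about z gives the same grasp; the last joint's range is limited). The gripper opens to 85 mm and grips with 20 to 120 N. Pads are 22 mm wide; open, the fingers measure 114 mm over their backs; the gripper's body (76 mm by 85 mm) begins 54 mm behind the grasp point. The pads swing forward as they close: fully open they stand 13 mm farther back than shut.
Start: joints at [1.202, 0.332, -0.065, 1.46, 0.022, 1.35, -0.088], TCP at [0.212, -0.588, 0.248] pointing down, gripper open.
Joint ranges: [-2.6, 2.6], [-0.5, 2.12], [-1.47, 1.34], [0.16, 2.42], [-1.27, 4.41], [0.06, 2.06], [-2.6, 2.6]. Speed limits (rad/s): [2.22, 2.22, 2.79, 2.79, 3.14, 3.14, 3.14].

## Interface

Orientations are given as a unit quaternion [x, y, z, w].
In Python, from workcell import readout, imaging, manip gives the robot as it stands. The module is installed in compiled form; this text tells all that it offers.
- The arm moves only by the shell command python3 -m crank 'ROWS' [OPENING] [FORCE]. ROWS is JSON, a list of rows, each a list of 4 numbers: the shift along the tool's x, y, z as a fraction of full scale, then the turn about the tool's z as a fraction of full scale. In form: [[x, y, z, yaw], ...]. A call has 1 to 5 rows; each row is the pose to reach, as a shift and turn from the pose commanded when the call began, along the tool's axes at that moment; what a row does not reach only later rows make up. Full scale, the value 1, is 400 mm for a shift and 60 degrees for a turn. A row lasts 1/12 s, in which the tool goes at most 41.7 mm and 7.16 degrees, less where a joint would pass 70% of its speed; a pose out of reach is approached as far as the arm can. A call with a number of a shift or a turn outside -1 to 1 is refused whole. A call with a gripper value outside its range is refused whole. OPENING is the gripper command: -1 is shut, 1 is fully open, values between are in proportion, set as the call begins (- or left out, the last holds). The fingers move at their own pace and stop on an object; FORCE is the grip in N (left out, the last holds). Time passes only in rows, so rows that repeat a pose let the fingers close. It gives the time, the measured TCP pose, the force, the opening and the grip force at its end, in the units of the state.
- readout.get_obs(): the state, without advancing time (a new reading comes with each control period).
- imaging.camera(name): name is "scene" or "top"; returns a dict with "color" (420x560x3 uint8, red, green, blue), "fx", "fy", "cx", "cy" (pixels), "rvec" (rotation vector, rad) and "tvec" (3), from world to camera coordinates, as OpenCV has them. Camera axes: x right, y down, z forward; pixel columns grow to the right and rows downward; lengths in m; the calibration is good to about 2 mm. A picture is of the moment at which its call begins. There is no depth.
- manip.hand_in(): hands the job in; it is judged then, once.
The state is a dict: "clock": time; "joint_pos": joint angles; "joint_velocities": joint speeds; "tau": joint torques, N m; "position": TCP position; "ee_rot": TCP orientation; "ft_force": force on the tool from outside, world axes, zero at the start; "torque": the same for the moment, N m; "grip_width": opening from 0.0 (shut) to 1.0 (fully open); "grasp_force": force on a finger pad.
Only numpy, scipy, OpenCV 4.12 (cv2) and the standard library are available. Lean on these libraries where they do the work, as an engineer would, in place of code of your own. Each camera call takes 0.05 s, during which the arm holds its last target. There are 200 camera calls.

## Task

One of the two sealed instrument boxes is packed and the other is empty, and the seals must stay closed: raise the handle end of a box about a centimetre, its far end still resting on the bench, and feel by the weight which is the packed one. Then slide the blue channel in the loading tray away from the packed box's side to make room, and push that box straight in until it sits fully home against the back wall. Leave the empty box standing where it is, do not lift a box clear of the bench or tip it steeply, and do not disturb the flask, vial, timer and dish nearby.

Things in the scene. Friction and masses are not known exactly. Their poses are not given: they have to be found in the camera images.
- tray: low steel loading tray fixed on the bench behind the boxes, open towards the robot. Origin on the bench; x points to the back wall, y left. Floor 2 mm thick from x = -78 mm (before it a ramped lip down to the bench, to x = -94 mm) to the back wall's inner face at x = +70 mm; side walls' inner faces at y = +126 and -126 mm, front ends flared outwards by 9 mm; walls 3 mm thick, 49 mm high
- channel (a joint): position of the blue sliding channel, the tray's divider, along the tray's y axis, m: 0 = middle, stops at +0.028 (left) and -0.028 (right). It slides with 1.5 N of friction and stays where it is left. In the middle neither side lets a box in; at its stop away from a side that side is 122 mm wide
- channel_mid (a point): point in the middle of the blue channel, 30 mm above the bench; axes as the tray's. The channel is a U open to the front and top: 138 mm long (x), 64 mm wide outside, 58 mm between its upright side plates, 3 mm thick, which reach from 3.5 to 45.5 mm above the bench; a back plate closes its far end
- box_left: left one of two look-alike sealed aluminium boxes with blue lids, each in front of its side of the tray. Origin: centre of the underside; x points from the handle end to the far end (to the tray), y left. 130 (x) x 100 (y) mm, lid rim 2 mm wider all round, 71 mm high. Empty 0.20 kg, packed 0.78 to 0.92 kg: held raised by the bar, 0.3 to 1.3 N or 1.6 to 4 N (grip friction and drag vary it)
- box_left_bar (a point): middle of the left box's handle: a round black bar, 9 mm thick and 84 mm long along the box's y, at x = -103 mm, 46 mm above the underside, 38 mm out from the end wall, carried by a 7 mm rod at each end. Axes as the box's
- box_right: right one of the two boxes; shape, axes and weights as for the left box: which of the two is packed differs from run to run
- box_right_bar (a point): middle of the right box's handle bar, as for the left box
- small_flask: conical glass flask, 64 mm wide, 108 mm high, standing left of the boxes; not to be disturbed. Origin at its underside
- vial_near: small vial, 23 mm wide, 62 mm high, standing right of the boxes; not to be disturbed. Origin at its underside
- kitchen_timer: white timer, 66 x 66 x 20 mm, at the left; not to be disturbed. Origin at its underside
- dish: covered petri dish, 61 mm wide, 15 mm high, right of the tray; not to be disturbed. Origin at its underside

How it is judged:
By the outcome, as a careful person would: the job done as asked, in the order asked, and still so for the second after the job is handed in, with the robot touching nothing.
It also fails if it takes over 64 s, if anything falls off the work surface, if the arm or the gripper's body presses on something with over 40 N, if the wrist force passes 120 N, or if a joint passes its speed limit or range.

## Working session

There is one attempt and no reset: what is moved stays moved. The work goes in short steps, Python scripts to look and compute and a shell command to move; the robot and the scene stay as the last step left them, time stands still between calls to the robot, and variables do not carry over. Pictures are saved under pics/ and viewed, at most 10 in all, crops included, and the job is handed in when it is done.

```bash
mkdir -p pics
python3 - <<'E'
from workcell import readout, imaging
import cv2,numpy as np
for n in("scene","top"):
    c=imaging.camera(n); cv2.imwrite(f"pics/{n}0.png",c["color"][:,:,::-1])
    R=cv2.Rodrigues(np.array(c["rvec"]))[0]; print(n,c["fx"],c["cx"],c["cy"],-R.T@np.array(c["tvec"]).ravel(),R.round(3).tolist())
print(readout.get_obs())
E
```

```text
scene 488.2284406874635 281.2145701512185 207.37242895021677 [-0.08836812  0.40351313  0.87137852] [[-0.499, -0.867, 0.005], [-0.616, 0.35, -0.706], [0.61, -0.355, -0.708]]
top 447.7463910038807 276.6979528702701 195.65372009521917 [0.39219401 0.00592014 1.39323573] [[0.003, -1.0, -0.012], [-0.991, -0.001, -0.132], [0.132, 0.012, -0.991]]
{'clock': 0.1, 'joint_pos': array([ 1.20239004,  0.33282529, -0.0646845 ,  1.46088484,  0.02157638,
        1.34989747, -0.08851985]), 'joint_velocities': array([ 2.52042789e-03, -1.18798241e-03, -7.45608872e-04, -2.64412043e-03,
       -5.79999798e-04,  7.59019596e-05,  5.81088135e-04]), 'tau': array([ 8.52448065e-04, -6.26740408e+01,  4.88219946e-02, -3.92423236e+01,
        1.62030518e-02,  7.05442711e-03, -9.94315951e-05]), 'position': array([ 0.21173223, -0.58769605,  0.24757192]), 'ee_rot': array([ 9.85090950e-01,  1.72033090e-01, -1.34442378e-04, -6.46539156e-04]), 'ft_force': array([-0.11084715, -0.49923116, -0.50500515]), 'torque': array([-0.02134064, -0.0418675 ,  0.02889205]), 'grasp_force': 0.0, 'grip_width': 1.0039515918083808}
```

View pics/scene0.png

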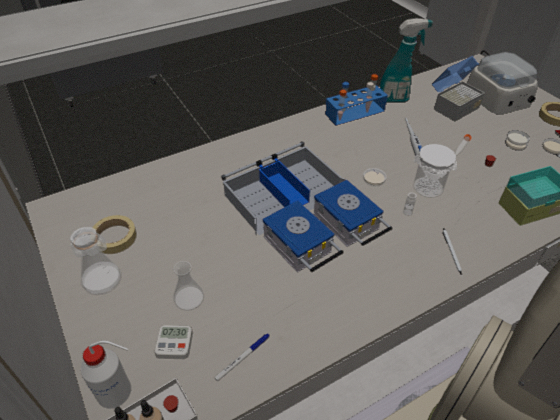

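View pics/top0.png

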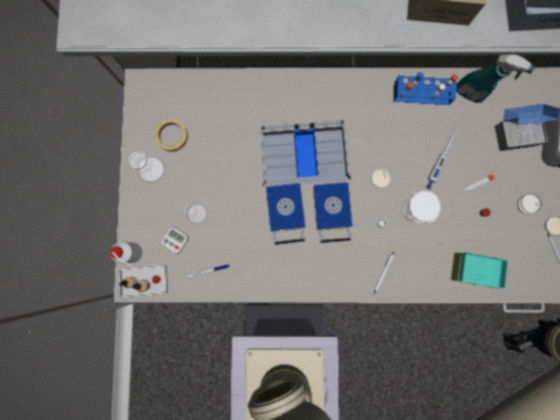

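The scene view shows both boxes with their handles towards the robot: the left lid at about (298,230) and the right lid at (348,203). In the top view the lids are at (286,207) and (333,205), the bars at (289,242) and (335,240), and the channel at (306,153). Next I'll measure the lids, channel and bars.

```bash
cat > h.py <<'E'
import cv2,numpy as np
from workcell import readout, imaging
def cam(n):
    c=imaging.camera(n); c["R"]=cv2.Rodrigues(np.array(c["rvec"]))[0]; c["o"]=-c["R"].T@np.array(c["tvec"]).ravel(); return c
def ray(c,p):
    d=c["R"].T@np.array([(p[0]-c["cx"])/c["fx"],(p[1]-c["cy"])/c["fy"],1]); return d/np.linalg.norm(d)
def plane(c,p,z):
    d=ray(c,p); return c["o"]+d*(z-c["o"][2])/d[2]
def tri(a,pa,b,pb):
    u,v=ray(a,pa),ray(b,pb); s=np.linalg.lstsq(np.c_[u,-v],b["o"]-a["o"],rcond=None)[0]
    P,Q=a["o"]+u*s[0],b["o"]+v*s[1]; return (P+Q)/2,np.linalg.norm(P-Q)
def blobs(img,mask,roi,amin):
    m=np.zeros_like(mask); x0,y0,x1,y1=roi; m[y0:y1,x0:x1]=mask[y0:y1,x0:x1]
    cs=[k for k in cv2.findContours(m,cv2.RETR_EXTERNAL,cv2.CHAIN_APPROX_NONE)[0] if cv2.contourArea(k)>amin]
    return sorted(cs,key=lambda k:k[:,0,0].mean())
def blue(c):
    h=cv2.cvtColor(c["color"],cv2.COLOR_RGB2HSV); return cv2.inRange(h,(102,120,50),(125,255,255))
def dark(c,t=45): return cv2.inRange(cv2.cvtColor(c["color"],cv2.COLOR_RGB2GRAY),0,t)
E
python3 - <<'E'
from h import *
t,s=cam("top"),cam("scene")
np.set_printoptions(precision=4,suppress=True)
for c,roi,n in((t,(255,115,360,245),"top"),(s,(215,140,400,275),"scene")):
    for k in blobs(c,blue(c),roi,80):
        (x,y),wh,a=cv2.minAreaRect(k); print(n,"blue",(round(x,1),round(y,1)),np.round(wh,1),round(a,1),cv2.contourArea(k), plane(c,(x,y),.071)); print([plane(c,q,.071)[:2].round(3).tolist() for q in cv2.boxPoints(((x,y),wh,a))])
    for k in blobs(c,dark(c),(roi[0],roi[1],roi[2],roi[3]+0),10):
        (x,y),wh,a=cv2.minAreaRect(k); print(n,"dark",(round(x,1),round(y,1)),np.round(wh,1),round(a,1),plane(c,(x,y),.046))
a=cv2.resize(t["color"][115:250,255:365],None,fx=4,fy=4,interpolation=cv2.INTER_CUBIC)
b=cv2.resize(s["color"][140:275,305:395],None,fx=4,fy=4,interpolation=cv2.INTER_CUBIC)
cv2.imwrite("pics/crop1.png",np.hstack([a,b])[:,:,::-1])
E
```

```text
top blue (285.1, 206.7) [43.8 33.5] 83.4 1376.0 [ 0.5358 -0.0026  0.071 ]
[[0.595, 0.055], [0.607, -0.045], [0.477, -0.059], [0.466, 0.039]]
top blue (305.3, 151.8) [49.1 21.3] 85.1 916.5 [ 0.7022 -0.0635  0.071 ]
[[0.775, -0.025], [0.781, -0.09], [0.63, -0.101], [0.625, -0.038]]
top blue (332.4, 205.4) [43.7 33.9] 84.6 1386.5 [ 0.5398 -0.1431  0.071 ]
[[0.6, -0.088], [0.61, -0.188], [0.48, -0.198], [0.471, -0.099]]
top dark (304.0, 132.5) [ 3. 16.] 90.0 [ 0.7692 -0.0612  0.046 ]
scene blue (286.4, 206.1) [99.3 55.3] 60.8 3347.5 [ 0.5981 -0.0104  0.071 ]
[[0.747, 0.041], [0.78, -0.117], [0.466, -0.056], [0.454, 0.074]]
scene blue (347.9, 204.1) [60.4 37.3] 43.3 1717.5 [ 0.533  -0.1386  0.071 ]
[[0.593, -0.081], [0.645, -0.19], [0.474, -0.195], [0.436, -0.094]]
scene dark (258.6, 162.7) [4.5 4.9] 63.4 [ 0.7947 -0.0415  0.046 ]
scene dark (272.5, 189.0) [44.5  7.8] 45.0 [ 0.6884 -0.0238  0.046 ]
scene dark (274.0, 156.0) [4. 4.] 90.0 [ 0.799  -0.0902  0.046 ]
scene dark (279.0, 237.5) [20.5  2.1] 45.0 [0.5416 0.0415 0.046 ]
scene dark (287.4, 177.8) [58.1 18. ] 31.0 [ 0.7062 -0.0772  0.046 ]
scene dark (299.0, 253.0) [ 6. 16.] 90.0 [0.4809 0.0259 0.046 ]
scene dark (326.0, 260.6) [ 2.9 37.2] 58.2 [ 0.4341 -0.0138  0.046 ]
scene dark (330.5, 213.0) [19.1  2.1] 45.0 [ 0.5482 -0.1023  0.046 ]
scene dark (350.0, 228.0) [ 6. 14.] 90.0 [ 0.4862 -0.1143  0.046 ]
scene dark (376.0, 235.5) [ 2.6 33.5] 60.3 [ 0.4384 -0.152   0.046 ]
```

View pics/crop1.png

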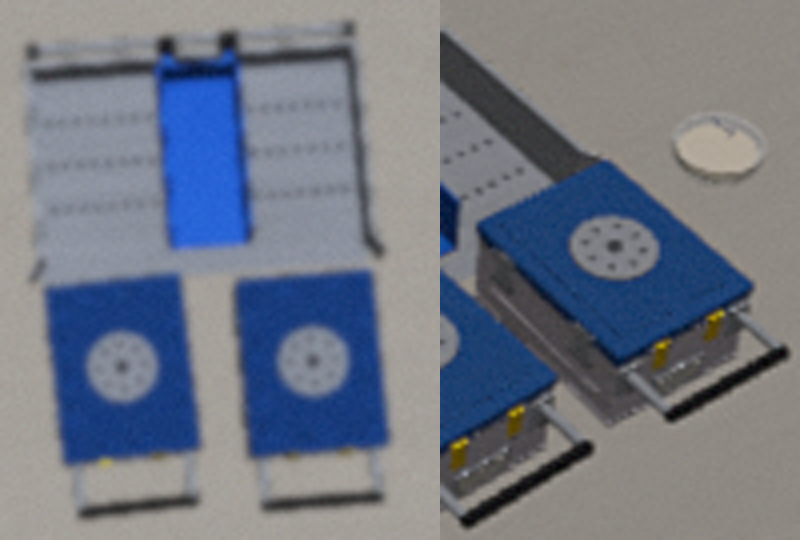

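The crop shows the left bar from (80,511) to (198,500) and the right bar from (262,504) to (382,495). The tray's back posts run from (32,50) to (348,28), and the channel's front edge is at row 245. Next I'll triangulate these.

Run:
```python
from h import *
np.set_printoptions(precision=4,suppress=True)
t,s=cam("top"),cam("scene")
f=lambda x,y:(255+x/4-.4,115+y/4-.4)
for n,a,b in(("Lbar",f(139,505),(326,260.6)),("Rbar",f(322,499),(376,235.5)),("postR",f(348,28),(303,147)),("postL",f(32,50),(225,177)),("p2",f(166,46),(258.6,162.7)),("p3",f(229,41),(274,156)),("Ldisc",f(122,366),(298,226)),("Rdisc",f(313,360),(348,201.5))):
    print(n,*tri(t,a,s,b))
print("bar ends z.046",[plane(t,f(*p),.046)[:2] for p in((80,511),(198,500),(262,504),(382,495))])
print("chan floor front",[plane(t,f(*p),.005)[:2] for p in((170,247),(250,243))])
print("chan back",[plane(t,f(*p),.0455)[:2] for p in((160,60),(238,55))])
print("tray back wall foot(in)",[plane(t,f(*p),.002)[:2] for p in((35,79),(345,57))])
print("side inner foot",[plane(t,f(*p),.002)[:2] for p in((351,65),(366,240))], "flare tips z.049",[plane(t,f(*p),.049)[:2] for p in((37,278),(380,252))])
```

```text
Lbar [ 0.4359 -0.0155  0.0428] 0.0005229104279570252
Rbar [ 0.4402 -0.1531  0.0437] 0.0010680191901251196
postR [ 0.8045 -0.1813  0.0378] 0.0061111720440521515
postL [0.7831 0.0641 0.0518] 0.006225644501926524
p2 [ 0.7871 -0.037   0.0535] 0.0011177268015173456
p3 [ 0.7911 -0.0854  0.0536] 0.0007931537607702503
Ldisc [ 0.5375 -0.0038  0.064 ] 0.0027016776764190046
Rdisc [ 0.5422 -0.145   0.0686] 0.0010926362260803054
bar ends z.046 [array([0.4311, 0.0285]), array([ 0.4395, -0.0598]), array([ 0.4366, -0.1076]), array([ 0.4436, -0.1973])]
chan floor front [array([ 0.6389, -0.0408]), array([ 0.6422, -0.1036])]
chan back [array([ 0.7786, -0.0321]), array([ 0.7826, -0.0925])]
tray back wall foot(in) [array([0.7755, 0.0665]), array([ 0.7935, -0.181 ])]
side inner foot [array([ 0.7869, -0.1857]), array([ 0.6452, -0.1951])] flare tips z.049 [array([0.6071, 0.0618]), array([ 0.6274, -0.1988])]
```

```bash
cat > to.py <<'E'
import sys,numpy as np
from workcell import readout
from scipy.spatial.transform import Rotation as Ro
o=readout.get_obs(); R=Ro.from_quat(o["ee_rot"]).as_matrix(); p=o["position"]
np.set_printoptions(precision=4,suppress=True)
print("t",round(o["clock"],2),"p",p,"yangle",np.degrees(np.arctan2(R[1,1],R[0,1])).round(2),"F",o["ft_force"],"w",round(o["grip_width"],3),"g",round(o["grasp_force"],1),"q",o["joint_pos"])
if len(sys.argv)>1:
    t=np.array([float(v) for v in sys.argv[1:4]]); print("frac",R.T@(t-p)/.4)
E
python3 -m crank '[[0.075,-0.069,0,0],[0.15,-0.138,0,0],[0.225,-0.207,0,0],[0.3,-0.276,0,0],[0.375,-0.345,0,0]]' -0.3
python3 -m crank '[[0.075,-0.069,0,-0.1],[0.15,-0.138,0,-0.2],[0.225,-0.207,0,-0.3],[0.3,-0.276,0,-0.4],[0.375,-0.345,0,-0.5]]'
python3 to.py 0.44 -0.1525 0.2
```

```text
clock: 0.72
position: [0.3067, -0.4055, 0.2483]
ee_rot: [0.985, 0.172, -0.0, 0.0]
ft_force: [1.3, 0.4, -0.0]
grip_width: 0.352
grasp_force: 0.0
clock: 1.13
position: [0.401, -0.2248, 0.2486]
ee_rot: [0.906, 0.423, 0.0, 0.0]
ft_force: [1.1, -1.0, -0.4]
grip_width: 0.349
grasp_force: 0.0
t 1.13 p [ 0.401  -0.2248  0.2486] yangle -39.9 F [ 1.0683 -1.0395 -0.4002] w 0.349 g 0.0 q [ 0.823  -0.0139 -0.4043  1.8567 -0.0051  1.2969 -0.2763]
frac [ 0.2012 -0.0413  0.1214]
```

```bash
python3 -m crank '[[0.05,-0.01,0.03,-0.1],[0.1,-0.02,0.06,-0.2],[0.15,-0.03,0.09,-0.3],[0.2,-0.041,0.12,-0.4],[0.2,-0.041,0.12,-0.5]]'
python3 -m crank '[[0,0,0,-0.1],[0,0,0,-0.2],[0,0,0,-0.242],[0,0,0,-0.242]]'
python3 to.py 0.44 -0.1525 0.1
python3 - <<'E'
from h import *
t=cam("top");s=cam("scene")
a=cv2.resize(t["color"][115:265,255:365],None,fx=4,fy=4,interpolation=cv2.INTER_CUBIC)
b=cv2.resize(s["color"][130:280,305:395],None,fx=4,fy=4,interpolation=cv2.INTER_CUBIC)
cv2.imwrite("pics/crop2.png",np.hstack([a,b])[:,:,::-1])
E
```

```text
clock: 1.55
position: [0.4403, -0.1508, 0.1984]
ee_rot: [0.764, 0.645, 0.0, -0.001]
ft_force: [0.4, 0.8, -0.4]
grip_width: 0.348
grasp_force: 0.0
clock: 1.88
position: [0.4396, -0.1549, 0.2003]
ee_rot: [0.679, 0.734, -0.0, 0.0]
ft_force: [-0.6, 0.6, -1.0]
grip_width: 0.35
grasp_force: 0.0
t 1.88 p [ 0.4396 -0.1549  0.2003] yangle 4.46 F [-0.5844  0.5513 -1.0131] w 0.35 g 0.0 q [ 0.7388  0.0461 -0.5057  1.9053  0.0241  1.196   0.3026]
frac [0.006  0.0013 0.2508]
```

View pics/crop2.png

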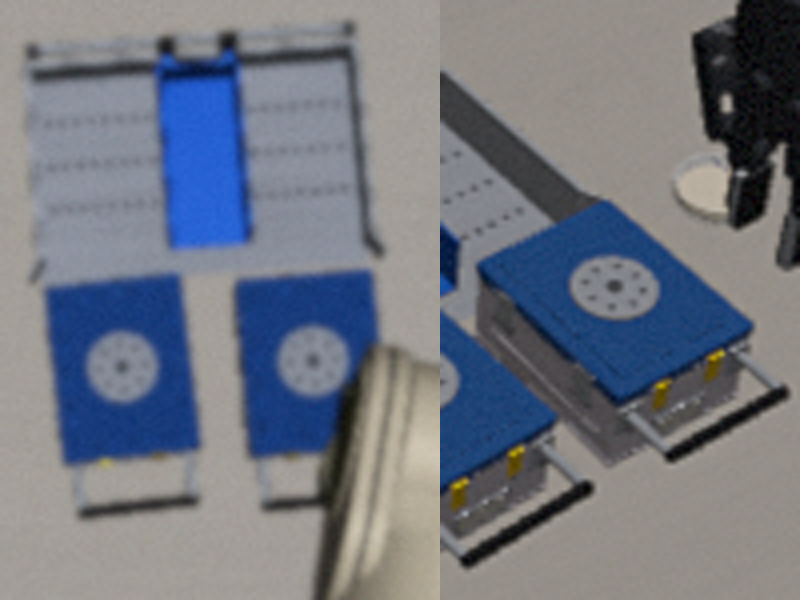

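The crop shows the gripper above the right bar, with the bar still from (262,504) and nothing moved. I'll descend in steps and then hold still for an average force reading.

```bash
python3 -m crank '[[0.003,0.001,0.09,0],[0.006,0.001,0.18,0],[0.006,0.001,0.26,0],[0.006,0.001,0.3,0],[0.006,0.001,0.3,0]]'
python3 -m crank '[[0,0,0.045,0],[0,0,0.09,0],[0,0,0.09,0],[0,0,0.09,0]]'
for i in 1 2 3 4 5 6; do python3 -m crank '[[0,0,0,0]]' | grep ft_; done
python3 to.py 0.44 -0.1525 0.044
```

```text
clock: 2.4
position: [0.4375, -0.1518, 0.077]
ee_rot: [0.68, 0.733, -0.001, -0.003]
ft_force: [0.1, 0.3, 1.3]
grip_width: 0.35
grasp_force: 0.0
clock: 2.73
position: [0.4402, -0.1526, 0.0452]
ee_rot: [0.68, 0.733, 0.0, -0.0]
ft_force: [-0.9, 0.8, 0.7]
grip_width: 0.347
grasp_force: 0.0
ft_force: [0.3, -0.5, -0.3]
ft_force: [-0.5, 0.6, 0.0]
ft_force: [-0.4, -0.7, -0.5]
ft_force: [-0.3, 1.0, 0.0]
ft_force: [-0.5, 0.6, -0.0]
ft_force: [0.2, -0.4, -0.5]
t 3.23 p [ 0.4399 -0.1526  0.0445] yangle 4.33 F [ 0.2302 -0.4067 -0.4511] w 0.352 g 0.0 q [ 0.6922  0.2586 -0.4954  2.0558  0.1609  0.8633  0.1813]
frac [0.0003 0.0002 0.0013]
```

```bash
python3 -m crank '[[0,0,0,0],[0,0,0,0],[0,0,0,0],[0,0,0,0],[0,0,0,0]]' -1 20
python3 -m crank '[[0,0,0,0],[0,0,0,0],[0,0,0,0],[0,0,0,0],[0,0,0,0]]'
for i in 1 2 3; do python3 -m crank '[[0,0,0,0]]' | grep ft_; done
python3 to.py 0.44 -0.1525 0.044
python3 -m crank '[[0,0,-0.007,0],[0,0,-0.014,0],[0,0,-0.021,0],[0,0,-0.028,0],[0,0,-0.028,0]]'
for i in 1 2 3 4 5 6 7 8; do python3 -m crank '[[0,0,0,0]]' | grep ft_; done
python3 to.py 0.44 -0.1525 0.044
```

```text
clock: 3.65
position: [0.4396, -0.1526, 0.0443]
ee_rot: [0.68, 0.733, -0.0, -0.0]
ft_force: [-2.2, 0.3, 3.4]
grip_width: 0.094
grasp_force: 19.7
clock: 4.07
position: [0.4396, -0.1526, 0.0443]
ee_rot: [0.68, 0.733, -0.0, -0.0]
ft_force: [-4.8, -0.1, 2.9]
grip_width: 0.096
grasp_force: 19.9
ft_force: [-4.8, -0.1, 4.6]
ft_force: [-5.0, -0.2, 3.7]
ft_force: [-5.3, -0.1, 4.1]
t 4.32 p [ 0.4396 -0.1525  0.0442] yangle 4.33 F [-5.3059 -0.0779  4.1436] w 0.097 g 19.9 q [ 0.6922  0.2589 -0.4953  2.0562  0.161   0.8634  0.1813]
frac [0.     0.0009 0.0006]
clock: 4.73
position: [0.4402, -0.1525, 0.0561]
ee_rot: [0.68, 0.733, 0.0, 0.0]
ft_force: [1.8, 0.3, -4.1]
grip_width: 0.097
grasp_force: 19.4
ft_force: [2.0, 0.6, -3.8]
ft_force: [2.2, 0.5, -4.1]
ft_force: [2.9, 1.8, -4.0]
ft_force: [2.5, 0.8, -4.2]
ft_force: [3.0, -1.1, -3.8]
ft_force: [2.9, 0.5, -3.9]
ft_force: [2.3, 0.7, -4.1]
ft_force: [2.5, 0.0, -4.1]
t 5.4 p [ 0.4399 -0.1526  0.0555] yangle 4.33 F [ 2.4747  0.0383 -4.0554] w 0.098 g 19.4 q [ 0.6977  0.2397 -0.4996  2.0489  0.1474  0.8866  0.1923]
frac [0.0001 0.0003 0.0287]
```

```bash
python3 -m crank '[[0,0,0.003,0],[0,0,0.006,0],[0,0,0.009,0],[0,0,0.009,0],[0,0,0.009,0]]' | grep -E "ft_|pos"
for i in 1 2 3; do python3 -m crank '[[0,0,0,0]]' | grep ft_; done
python3 -m crank '[[0,0,0.005,0],[0,0,0.01,0],[0,0,0.015,0],[0,0,0.015,0],[0,0,0.015,0]]' | grep -E "ft_|pos"
python3 to.py 0.44 -0.1525 0.044
```

```text
position: [0.4389, -0.1526, 0.0514]
ft_force: [-4.9, -0.3, -2.3]
ft_force: [-4.7, 0.7, -1.6]
ft_force: [-4.7, 0.6, -1.8]
ft_force: [-3.7, 0.1, -1.7]
position: [0.44, -0.1526, 0.0458]
ft_force: [-4.7, -1.1, -1.2]
t 6.48 p [ 0.44   -0.1526  0.0458] yangle 4.33 F [-4.6846 -1.0613 -1.2124] w 0.096 g 19.8 q [ 0.693   0.2565 -0.496   2.0549  0.1591  0.8662  0.1828]
frac [0.0001 0.0001 0.0045]
```

Lifting, the bar carried about 3.8 N; lowering, about 1.6 N. That mean fits the packed box, so the right box is the packed one. Now I'll release it and go to the channel.

```bash
python3 -m crank '[[0,0,0,0],[0,0,0,0],[0,0,0,0],[0,0,0,0],[0,0,0,0]]' -0.3 | grep -E "width|ft_"
python3 -m crank '[[0,0,-0.05,0],[0,0,-0.12,0],[0,0,-0.2,0],[0,0,-0.28,0],[0,0,-0.31,0]]' | tail -3
python3 to.py 0.711 -0.067 0.165
```

```text
ft_force: [0.7, -0.9, -0.2]
grip_width: 0.348
ft_force: [1.2, -0.6, -0.5]
grip_width: 0.35
grasp_force: 0.0
t 7.32 p [ 0.4417 -0.1529  0.1743] yangle 4.35 F [ 1.2457 -0.645  -0.4597] w 0.35 g 0.0 q [ 0.7376  0.0721 -0.5166  1.9387  0.0404  1.1349  0.2812]
frac [0.163  0.6875 0.0262]
```

```bash
python3 -m crank '[[0.023,0.098,0,0],[0.046,0.196,0,0],[0.069,0.294,0,0],[0.093,0.392,0,0],[0.116,0.49,0,0]]' -1 | grep -E "width|pos"
python3 -m crank '[[0.023,0.098,0,0],[0.047,0.197,0.01,0],[0.047,0.197,0.026,0],[0.047,0.197,0.026,0]]' | grep -E "width|pos"
python3 to.py 0.711 -0.067 0.042
python3 - <<'E'
from h import *
t=cam("top");s=cam("scene")
a=cv2.resize(t["color"][105:255,255:365],None,fx=4,fy=4,interpolation=cv2.INTER_CUBIC)
b=cv2.resize(s["color"][110:260,215:305],None,fx=4,fy=4,interpolation=cv2.INTER_CUBIC)
cv2.imwrite("pics/crop3.png",np.hstack([a,b])[:,:,::-1])
E
```

```text
position: [0.6336, -0.091, 0.1698]
grip_width: 0.0
position: [0.7094, -0.0648, 0.1563]
grip_width: -0.002
t 8.07 p [ 0.7094 -0.0648  0.1563] yangle 4.46 F [-0.9284  0.2301  0.035 ] w -0.002 g 0.0 q [ 0.3619  0.6371 -0.519   1.2798  0.3083  1.3064 -0.0747]
frac [-0.0064  0.0044  0.2856]
```

View pics/crop3.png

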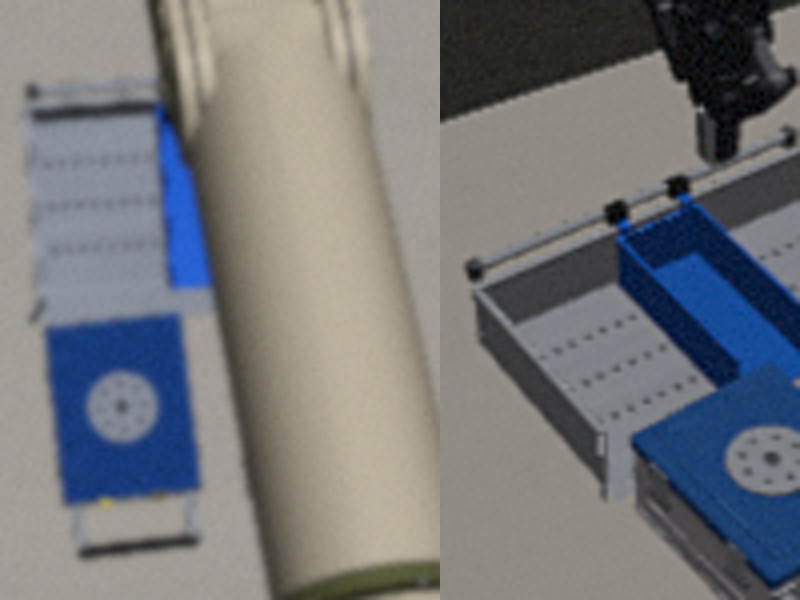

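The crop shows the channel still in the middle, with the closed fingers above it at (718,155) in the right half. I'll descend into the channel and push left.

```bash
python3 -m crank '[[-0.006,0.004,0.08,0],[-0.006,0.004,0.16,0],[-0.006,0.004,0.24,0],[-0.006,0.004,0.285,0],[-0.006,0.004,0.285,0]]' | grep -E "ft_|pos"
python3 to.py 0.711 -0.067 0.042
python3 -m crank '[[0.012,0,0,0],[0.024,0,0,0],[0.036,0,0,0],[0.048,0,0,0],[0.06,0,0,0]]' | grep -E "ft_|pos"
python3 -m crank '[[0.01,0,0,0],[0.02,0,0,0],[0.03,0,0,0],[0.04,0,0,0],[0.04,0,0,0]]' | grep -E "ft_|pos"
python3 to.py 0.711 -0.067 0.042
```

```text
position: [0.7074, -0.0706, 0.042]
ft_force: [-1.1, -0.4, -0.1]
t 8.58 p [ 0.7074 -0.0706  0.042 ] yangle 4.27 F [-1.078  -0.4266 -0.0764] w 0.002 g 0.0 q [ 0.3574  0.7387 -0.4876  1.3725  0.3582  1.1241 -0.1042]
frac [ 0.0083  0.0097 -0.0001]
position: [0.7096, -0.0446, 0.0471]
ft_force: [0.6, -1.4, 1.0]
position: [0.7076, -0.0278, 0.0455]
ft_force: [-0.6, 0.4, 0.1]
t 9.42 p [ 0.7076 -0.0278  0.0455] yangle 4.4 F [-0.5657  0.422   0.1372] w -0.002 g 0.0 q [ 0.3068  0.7277 -0.4973  1.3854  0.3598  1.1185 -0.1645]
frac [-0.0984  0.0009  0.0087]
```

```bash
python3 -m crank '[[0.01,0,0,0],[0.02,0,0,0],[0.025,0,0,0],[0.025,0,0,0]]' | grep -E "ft_|pos"
python3 -m crank '[[0.005,0,0,0],[0.01,0,0,0],[0.01,0,0,0]]' | grep -E "ft_|pos"
python3 -m crank '[[0.005,0,0,0],[0.01,0,0,0],[0.01,0,0,0]]' | grep -E "ft_|pos"
python3 to.py 0.711 -0.067 0.042
```

```text
position: [0.7068, -0.0182, 0.0453]
ft_force: [0.8, -0.1, 0.3]
position: [0.7065, -0.0151, 0.0454]
ft_force: [-0.3, -2.3, -0.8]
position: [0.7064, -0.015, 0.0454]
ft_force: [0.2, -9.7, -0.1]
t 10.25 p [ 0.7064 -0.015   0.0454] yangle 4.18 F [ 0.2114 -9.6653 -0.1497] w -0.0 g 4.8 q [ 0.2868  0.7245 -0.4966  1.3907  0.3639  1.1173 -0.1912]
frac [-0.1305  0.0019  0.009 ]
```

```bash
python3 -m crank '[[-0.03,0,0,0],[-0.03,0,-0.08,0],[-0.03,0,-0.17,0],[-0.03,0,-0.26,0],[-0.03,0,-0.3,0]]' | grep -E "ft_|pos"
python3 to.py 0.44 -0.1525 0.165
```

```text
position: [0.7089, -0.0227, 0.1711]
ft_force: [1.1, -0.7, 1.5]
t 10.67 p [ 0.7089 -0.0227  0.1711] yangle 4.34 F [ 1.1126 -0.6652  1.4681] w 0.001 g 0.0 q [ 0.3126  0.6148 -0.5305  1.2839  0.3059  1.3161 -0.1359]
frac [-0.2727 -0.695   0.0109]
```

```bash
python3 -m crank '[[-0.038,-0.095,0,0],[-0.076,-0.19,0,0],[-0.114,-0.285,0,0],[-0.15,-0.38,0,0],[-0.188,-0.475,0,0]]' -0.3 | grep -E "width|pos"
python3 -m crank '[[-0.038,-0.095,0,0],[-0.076,-0.19,0.01,0],[-0.084,-0.22,0.01,0],[-0.084,-0.22,0.01,0]]' | grep -E "width|pos"
python3 to.py 0.44 -0.1525 0.046
python3 - <<'E'
from h import *
np.set_printoptions(precision=4,suppress=True)
t=cam("top");s=cam("scene")
for k in blobs(s,dark(s),(305,215,400,275),10)[-4:]:
    (x,y),wh,a=cv2.minAreaRect(k); print((round(x,1),round(y,1)),np.round(wh,1),plane(s,(x,y),.045))
for k in blobs(t,blue(t),(255,115,360,245),80):
    (x,y),wh,a=cv2.minAreaRect(k); print("blue",(round(x,1),round(y,1)),np.round(wh,1),round(a,1),plane(t,(x,y),.071),plane(t,(x,y),.005))
a=cv2.resize(t["color"][105:255,255:365],None,fx=4,fy=4,interpolation=cv2.INTER_CUBIC)
b=cv2.resize(s["color"][130:280,305:395],None,fx=4,fy=4,interpolation=cv2.INTER_CUBIC)
cv2.imwrite("pics/crop4.png",np.hstack([a,b])[:,:,::-1])
E
```

```text
position: [0.5217, -0.1129, 0.1654]
grip_width: 0.352
position: [0.4353, -0.1547, 0.1615]
grip_width: 0.353
t 11.42 p [ 0.4353 -0.1547  0.1615] yangle 4.1 F [ 0.8109 -0.43   -0.3339] w 0.353 g 0.0 q [ 0.7676  0.0807 -0.5417  1.9602  0.048   1.1134  0.2777]
frac [0.005  0.0125 0.2888]
(326.0, 260.5) [ 2.7 37.2] [ 0.4348 -0.0143  0.045 ]
(349.9, 227.3) [14.2  5.6] [ 0.4888 -0.1159  0.045 ]
(375.7, 235.3) [ 2.6 33.1] [ 0.44   -0.1524  0.045 ]
blue (285.1, 206.7) [43.7 33.5] 83.7 [ 0.5359 -0.0028  0.071 ] [ 0.543  -0.0032  0.005 ]
blue (294.8, 152.2) [49.6 21.1] 86.2 [ 0.701 -0.032  0.071] [ 0.7164 -0.0339  0.005 ]
blue (332.4, 205.0) [43.6 33.6] 85.0 [ 0.5411 -0.143   0.071 ] [ 0.5486 -0.1504  0.005 ]
```

View pics/crop4.png

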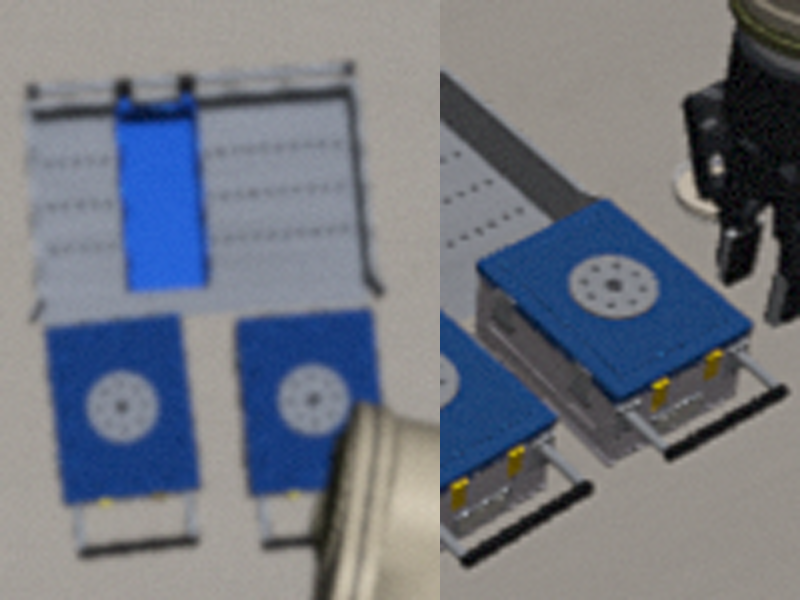

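The crop shows the channel at its left stop, with its blue centre at top-view pixel (294.8,152.2), or +28 mm. Both boxes are where they were. I'll take the bar again and push.

```bash
python3 -m crank '[[0.005,0.0125,0.07,0],[0.005,0.0125,0.15,0],[0.005,0.0125,0.21,0],[0.005,0.0125,0.23,0],[0.005,0.0125,0.23,0]]' | grep -E "ft_|pos"
python3 -m crank '[[0,0,0.03,0],[0,0,0.06,0],[0,0,0.06,0]]' | grep -E "ft_|pos"
python3 to.py 0.44 -0.1525 0.045
python3 -m crank '[[0,0,0,0],[0,0,0,0],[0,0,0,0],[0,0,0,0],[0,0,0,0]]' -1 30 | grep -E "ft_|pos|g"
python3 to.py 0.44 -0.1525 0.046
```

```text
position: [0.4429, -0.1489, 0.0679]
ft_force: [0.2, -0.5, 0.4]
position: [0.4433, -0.15, 0.0449]
ft_force: [-1.1, 0.3, 0.3]
t 12.18 p [ 0.4433 -0.15    0.0449] yangle 4.36 F [-1.0627  0.2552  0.3332] w 0.349 g 0.0 q [ 0.7147  0.2683 -0.5287  2.0479  0.1755  0.8688  0.1636]
frac [-0.0057 -0.0087 -0.0003]
position: [0.4428, -0.1503, 0.046]
ft_force: [-6.4, -0.0, 4.3]
grip_width: 0.091
grasp_force: 29.6
t 12.6 p [ 0.4428 -0.1503  0.046 ] yangle 4.33 F [-6.3538 -0.0049  4.2588] w 0.091 g 29.6 q [ 0.7156  0.2656 -0.529   2.0482  0.1747  0.871   0.1644]
frac [-0.0049 -0.0073 -0.    ]
```

```bash
python3 -m crank '[[0,0.025,0,0],[0,0.05,0,0],[0,0.075,0,0],[0.002,0.1,0,0],[0.002,0.1,0,0]]' | grep -E "ft_|pos"
python3 -m crank '[[0,0.025,0,0],[0.001,0.05,-0.002,0],[0.002,0.075,-0.004,0],[0.002,0.1,-0.005,0],[0.002,0.1,-0.005,0]]' | grep -E "ft_|pos"
python3 to.py 0.622 -0.1347 0.047
python3 - <<'E'
from h import *
np.set_printoptions(precision=4,suppress=True)
t=cam("top");s=cam("scene")
for k in blobs(s,dark(s),(305,190,400,275),10)[-4:]:
    (x,y),wh,a=cv2.minAreaRect(k); print((round(x,1),round(y,1)),np.round(wh,1),plane(s,(x,y),.045))
a=cv2.resize(t["color"][105:255,255:365],None,fx=4,fy=4,interpolation=cv2.INTER_CUBIC)
b=cv2.resize(s["color"][110:260,290:380],None,fx=4,fy=4,interpolation=cv2.INTER_CUBIC)
cv2.imwrite("pics/crop5.png",np.hstack([a,b])[:,:,::-1])
E
```

```text
position: [0.4848, -0.1463, 0.046]
ft_force: [3.1, -0.4, -3.6]
position: [0.524, -0.1426, 0.0478]
ft_force: [3.6, -0.5, -3.3]
t 13.43 p [ 0.524  -0.1426  0.0478] yangle 4.35 F [ 3.6438 -0.4777 -3.3182] w 0.093 g 29.8 q [ 0.6181  0.4089 -0.5112  1.8605  0.2442  0.9328  0.0717]
frac [0.001  0.2459 0.0025]
(321.6, 242.1) [ 1.6 24.2] [ 0.4836 -0.0348  0.045 ]
(326.1, 260.6) [ 2.8 37.2] [ 0.4347 -0.0143  0.045 ]
(327.0, 205.0) [ 6. 14.] [ 0.5755 -0.1107  0.045 ]
(354.0, 205.0) [30. 34.] [ 0.5434 -0.1671  0.045 ]
```

View pics/crop5.png

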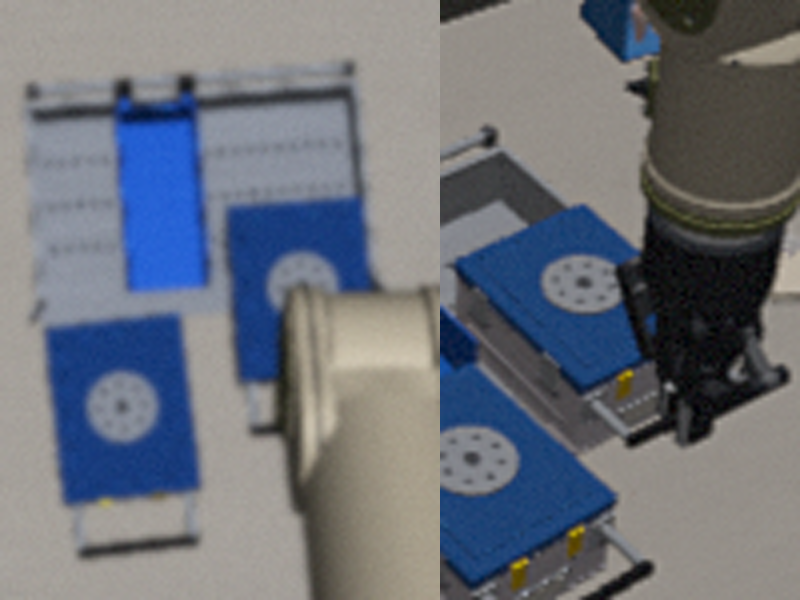

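The crop shows the box entering the right bay, with lid far corners at (228,208) and (362,198) and a gap on the channel side. I'll check the lateral offset numerically.

Run:
```python
from h import *
t=cam("top")
f=lambda x,y:(255+x/4-.4,105+y/4-.4)
O=np.array([.715,-.0625]);a=np.radians(4.3);X=np.array([np.cos(a),np.sin(a)]);Y=np.array([-X[1],X[0]])
for n,p,z in(("lid fl",(228,208),.071),("lid fr",(362,198),.071),("lid nl",(240,381),.071),("chan r front",(208,288),.01),("chan r back",(198,105),.0455),("wall back R top",(350,92),.049),("flareR",(380,292),.049)):
    q=plane(t,f(*p),z)[:2]-O; print(n,(q@X*1e3).round(1),(q@Y*1e3).round(1))
```

```text
lid fl -28.8 -17.8
lid fr -28.7 -118.9
lid nl -160.3 -15.9
chan r front -78.1 -2.0
chan r back 59.5 -3.5
wall back R top 60.0 -120.9
flareR -97.6 -129.3
```

```bash
python3 -m crank '[[0.003,0.025,0,0],[0.006,0.05,0,0],[0.009,0.075,0,0],[0.011,0.1,0,0],[0.011,0.1,0,0]]' | grep -E "ft_|pos"
python3 -m crank '[[0,0.025,0,0],[0,0.05,0,0],[0,0.075,0,0],[0,0.1,0,0],[0,0.1,0,0]]' | grep -E "ft_|pos"
python3 to.py 0.622 -0.1347 0.048
```

```text
position: [0.5627, -0.1355, 0.0478]
ft_force: [1.3, -1.9, 1.6]
position: [0.602, -0.1327, 0.048]
ft_force: [-2.0, -1.9, 4.0]
t 14.42 p [ 0.602  -0.1327  0.048 ] yangle 4.31 F [-2.0321 -1.8593  4.0082] w 0.089 g 30.9 q [ 0.5228  0.5463 -0.488   1.6609  0.2931  1.0086  0.0126]
frac [-0.0087  0.0494  0.    ]
```

Now about 20 mm remain, so I'll push slowly until the wall's force shows.

```bash
python3 -m crank '[[0,0.01,0,0],[0,0.02,0,0],[0,0.03,0,0],[0,0.03,0,0]]' | grep -E "ft_|pos"
python3 -m crank '[[0,0.006,0,0],[0,0.012,0,0],[0,0.012,0,0]]' | grep -E "ft_|pos"
python3 -m crank '[[0,0.006,0,0],[0,0.012,0,0],[0,0.012,0,0]]' | grep -E "ft_|pos"
python3 to.py 0.622 -0.1347 0.048
```

```text
position: [0.6126, -0.1321, 0.048]
ft_force: [-9.4, -1.9, 8.7]
position: [0.617, -0.1318, 0.0479]
ft_force: [-11.2, -1.8, 10.1]
position: [0.6185, -0.1319, 0.0477]
ft_force: [-28.2, -1.8, 25.0]
t 15.25 p [ 0.6185 -0.1319  0.0477] yangle 4.26 F [-28.2273  -1.7863  25.0261] w 0.091 g 33.2 q [ 0.5007  0.5815 -0.4805  1.6069  0.3022  1.0389  0.0044]
frac [-0.0077  0.0082 -0.0008]
```

```bash
python3 -m crank '[[0,-0.004,0,0],[0,-0.008,-0.003,0],[0,-0.008,-0.006,0],[0,-0.008,-0.006,0]]' | grep -E "ft_|pos"
python3 -m crank '[[0,0,0,0],[0,0,0,0],[0,0,0,0],[0,0,0,0],[0,0,0,0]]' -0.3 | grep -E "ft_|width|pos"
python3 -m crank '[[0,0,-0.05,0],[0,0,-0.12,0],[0,0,-0.2,0],[0,0,-0.28,0],[0,0,-0.3,0]]' | grep -E "ft_|width|pos"
python3 to.py 0.45 -0.25 0.22
```

```text
position: [0.6183, -0.1317, 0.0492]
ft_force: [-6.2, -1.8, -1.4]
position: [0.6208, -0.1307, 0.0502]
ft_force: [0.3, 0.3, -0.2]
grip_width: 0.354
position: [0.6229, -0.1307, 0.1757]
ft_force: [-0.3, -0.6, 0.5]
grip_width: 0.349
t 16.42 p [ 0.6229 -0.1307  0.1757] yangle 4.35 F [-0.2974 -0.6072  0.4676] w 0.349 g 0.0 q [ 0.5284  0.4487 -0.5195  1.5058  0.2307  1.2406  0.0541]
frac [-0.2648 -0.4527 -0.1134]
```

```bash
python3 -m crank '[[-0.05,-0.085,-0.02,0],[-0.1,-0.17,-0.04,0],[-0.15,-0.255,-0.06,0],[-0.2,-0.34,-0.08,0],[-0.25,-0.425,-0.1,0]]' | grep pos
python3 -m crank '[[-0.09,-0.03,0,0],[-0.18,-0.06,0,0],[-0.27,-0.09,0,0],[-0.36,-0.12,0,0],[-0.36,-0.12,0,0]]' | grep pos
python3 - <<'E'
from h import *
np.set_printoptions(precision=4,suppress=True)
t=cam("top");s=cam("scene")
O=np.array([.715,-.0625]);a=np.radians(4.3);X=np.array([np.cos(a),np.sin(a)]);Y=np.array([-X[1],X[0]])
for k in blobs(t,blue(t),(255,115,360,245),80):
    r=cv2.minAreaRect(k); print("blue",np.round(r[0],1),np.round(r[1],1),round(r[2],1))
    for q in cv2.boxPoints(r):
        v=plane(t,q,.073)[:2]-O; print("   ",(v@X*1e3).round(1),(v@Y*1e3).round(1))
for k in blobs(s,dark(s),(280,160,400,275),10):
    (x,y),wh,aa=cv2.minAreaRect(k)
    if max(wh)>25: print("dark",(round(x,1),round(y,1)),np.round(wh,1),plane(s,(x,y),.047))
a=cv2.resize(t["color"][105:255,255:365],None,fx=4,fy=4,interpolation=cv2.INTER_CUBIC)
b=cv2.resize(s["color"][110:260,270:360],None,fx=4,fy=4,interpolation=cv2.INTER_CUBIC)
cv2.imwrite("pics/crop6.png",np.hstack([a,b])[:,:,::-1])
E
```

```text
position: [0.457, -0.2441, 0.2101]
position: [0.4172, -0.3985, 0.2093]
blue [285.1 206.7] [43.6 33.6] 83.7
    -111.0 125.6
    -107.2 25.5
    -237.2 21.5
    -240.9 120.3
blue [294.9 152.2] [49.7 21. ] 86.2
    65.1 62.4
    64.7 -1.4
    -88.2 1.0
    -87.8 63.8
blue [326.  146.4] [43.5 34.9] 84.6
    65.4 -10.1
    67.6 -116.1
    -66.7 -116.1
    -68.8 -11.4
dark (287.5, 190.0) [27.6  7.8] [ 0.666  -0.0538  0.047 ]
dark (308.4, 180.4) [ 5.9 26.9] [ 0.6704 -0.1175  0.047 ]
dark (320.5, 242.8) [ 1.9 27.8] [ 0.4815 -0.0304  0.047 ]
dark (325.5, 190.1) [ 3.6 32.2] [ 0.6192 -0.1354  0.047 ]
dark (326.1, 260.6) [ 3.  37.2] [ 0.4334 -0.0133  0.047 ]
```

View pics/crop6.png

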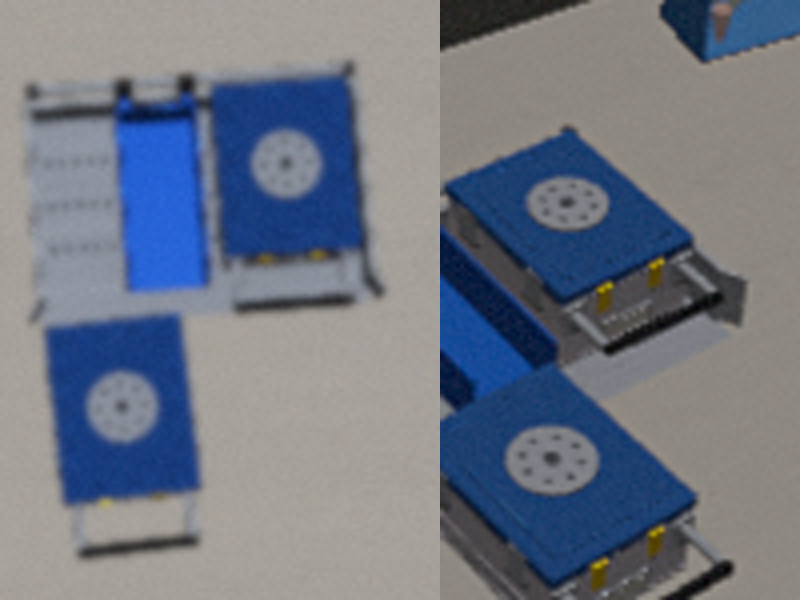

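The crop shows the right box in the bay, with its lid from (215,85) to (358,250) and its bar at (292,303). The empty box is unmoved. My tray x is only good to about 5 mm, so I'll confirm it is home with a free push on the bar with closed fingers.

```bash
python3 to.py 0.58 -0.137 0.17
```

```text
t 17.35 p [ 0.4207 -0.3921  0.2094] yangle 4.15 F [0.2273 1.0172 0.1189] w 0.352 g 0.0 q [ 0.9858  0.2724 -0.3731  1.6341  0.1033  1.2549  0.6655]
frac [0.6072 0.4434 0.0986]
```

```bash
python3 -m crank '[[0.08,0.058,0,0],[0.16,0.116,0,0],[0.24,0.174,0,0],[0.32,0.232,0,0],[0.4,0.29,0,0]]' -1 | grep pos
python3 -m crank '[[0.08,0.058,0,0],[0.16,0.116,0.02,0],[0.207,0.153,0.06,0],[0.207,0.153,0.09,0],[0.207,0.153,0.09,0]]' | grep pos
python3 to.py 0.58 -0.137 0.045
```

```text
position: [0.5262, -0.219, 0.2102]
position: [0.5793, -0.1316, 0.1714]
t 18.18 p [ 0.5793 -0.1316  0.1714] yangle 4.64 F [-0.2611 -0.5797 -0.5456] w -0.001 g 0.0 q [ 0.5774  0.3706 -0.5322  1.6184  0.1961  1.21    0.0857]
frac [-0.0143  0.0017  0.316 ]
```

```bash
python3 -m crank '[[-0.01,0,0.08,0],[-0.01,0,0.16,0],[-0.01,0,0.24,0],[-0.01,0,0.315,0],[-0.01,0,0.315,0]]' | grep -E "pos|ft_"
python3 -m crank '[[0,0.015,0,0],[0,0.03,0,0],[0,0.04,0,0],[0,0.04,0,0]]' | grep -E "pos|ft_"
python3 -m crank '[[0,0.006,0,0],[0,0.012,0,0],[0,0.012,0,0]]' | grep -E "pos|ft_"
python3 to.py 0.6 -0.137 0.045
```

```text
position: [0.5763, -0.1395, 0.0429]
ft_force: [-1.2, -0.6, -0.3]
position: [0.5986, -0.1379, 0.0503]
ft_force: [0.0, 0.9, 0.9]
position: [0.6005, -0.1378, 0.0484]
ft_force: [-4.7, 0.5, 4.4]
t 19.18 p [ 0.6005 -0.1378  0.0484] yangle 4.32 F [-4.6997  0.5163  4.3729] w -0.003 g 2.3 q [ 0.5295  0.5449 -0.4854  1.6613  0.2907  1.0093  0.0227]
frac [ 0.0021 -0.0011  0.0086]
```

```bash
for i in 1 2; do python3 -m crank '[[0,0.005,0,0],[0,0.005,0,0],[0,0.005,0,0]]' | grep -E "pos|ft_"; done
python3 to.py
```

```text
position: [0.6009, -0.1379, 0.0481]
ft_force: [-12.5, -0.5, 9.2]
position: [0.6011, -0.1379, 0.0479]
ft_force: [-21.3, 0.6, 18.1]
t 19.68 p [ 0.6011 -0.1379  0.0479] yangle 4.28 F [-21.3004   0.6352  18.0907] w 0.002 g 11.3 q [ 0.5258  0.5507 -0.4836  1.6535  0.2922  1.0186  0.021 ]
```

The bar moves only 0.6 mm while the push rises from 5 to 21 N, so this is a rigid stop and the box is home. I'll retreat, check, and hand in.

```bash
python3 -m crank '[[0,-0.02,0,0],[0,-0.06,0,0],[0,-0.06,-0.1,0],[0,-0.06,-0.2,0],[0,-0.06,-0.3,0]]' | grep -E "pos|ft_"
python3 -m crank '[[-0.09,-0.05,-0.02,0],[-0.18,-0.1,-0.04,0],[-0.27,-0.15,-0.06,0],[-0.36,-0.2,-0.1,0],[-0.45,-0.25,-0.1,0]]' | grep pos
python3 -m crank '[[-0.08,-0.03,0,0],[-0.16,-0.06,0,0],[-0.24,-0.09,0,0],[-0.24,-0.09,0,0]]' | grep pos
python3 - <<'E'
from h import *
t=cam("top");s=cam("scene")
for k in blobs(t,blue(t),(255,115,360,245),80):
    r=cv2.minAreaRect(k); print("blue",np.round(r[0],1),np.round(r[1],1),round(r[2],1),plane(t,r[0],.071).round(4))
cv2.imwrite("pics/scene_end.png",s["color"][:,:,::-1])
E
```

```text
position: [0.5804, -0.1389, 0.1695]
ft_force: [2.5, 0.3, 0.4]
position: [0.4962, -0.3253, 0.2111]
position: [0.4628, -0.43, 0.2076]
blue [285.1 206.7] [43.8 33.5] 83.4 [ 0.5358 -0.0026  0.071 ]
blue [294.8 152.3] [49.7 21.1] 86.3 [ 0.701  -0.0319  0.071 ]
blue [326.1 146.3] [43.5 34.8] 84.6 [ 0.7194 -0.1262  0.071 ]
```

View pics/scene_end.png

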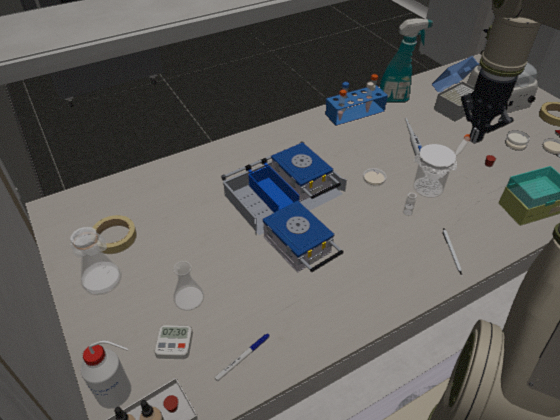

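The right box is home in the tray, with its lid at (302,160). The left box is unmoved at (298,230), and the flask, timer, vial (409,204) and dish (374,177) are undisturbed.

```bash
python3 -c "
from workcell import manip
print(manip.hand_in())"
```

```text
the job is handed in; nothing more can be done
None
```

The right box felt packed (about 3.8 N raised), so I slid the channel to its left stop and pushed that box in until it stopped hard at the back wall; the left box was not weighed or moved, nothing else nearby looks disturbed, and the job is handed in.

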